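Scrub the bottom of the inclined mixing beaker by feel

ROBOT

A 6-joint arm with a two-finger parallel gripper is mounted at the origin on the work surface. World frame = base frame: x ahead of the robot, y to its left, z up, the work surface at z = 0. Lengths are in mm, angles in rad, forces in N, time in s.
With the tool pointing down it reaches from about 275 to 1000 mm from the base axis. Payload 8.4 kg.
Tool frame: the origin (TCP) lies midway between the tips of the shut fingers; the grasp point (between the pads) lies 19 mm behind it; y points along the fingers, z is the direction in which the jaws open and shut, and the axes are right-handed (so a half turn about y gives the same grasp; the last joint's range is limited). The gripper opens to 85 mm and grips with 20 to 120 N. Pads are 22 mm wide; open, the fingers measure 114 mm over their backs; the gripper's body (76 mm by 85 mm) begins 54 mm behind the grasp point. The pads swing forward as they close: fully open they stand 13 mm farther back than shut.
Start: joints at [-1.216, 0.353, 1.633, -0, 1.155, -0.002], TCP at [218.297, -585.64, 202.081] pointing down, gripper open.
Joint ranges: [-2.63, 2.63], [-0.92, 2.1], [0.06, 2.66], [-1.3, 4.44], [0, 2.69], [-3.02, 3.02]. Speed limits (rad/s): [2.22, 2.22, 2.79, 3.14, 3.14, 3.14].

INTERFACE

Orientations are given as [roll, pitch, yaw] about the fixed x, y, z axes, in that order (R = Rz(yaw) Ry(pitch) Rx(roll)).
In Python, from rig import r gives the robot as it stands. The module is installed in compiled form; this text tells all that it offers.
- The arm moves only by the tool apply_moves, never from a script. Its argument "plan" is text: rows parted by semicolons, each of 7 numbers parted by spaces: the shift along the tool's x, y, z in cm, then the turn, a rotation vector about the tool's x, y, z in degrees, then the closure, from 0 (fully open) to 1 (shut). A call has 1 to 20 rows; each row shifts and turns the pose as measured when the row begins, along the tool's axes as they then stand; what a row does not reach is not made up. A row lasts 1/10 s, in which the tool goes at most 50 mm and 8.59 degrees, less where a joint would pass 70% of its speed; a pose out of reach is approached as far as the arm can. A call is refused whole if a number of a shift passes 5 or a number of a turn 8.59, either way. A call with a gripper value outside its range is refused whole. The fingers move at their own pace and stop on an object; "squeeze" is the grip in N (left out, the last holds). Time passes only in rows, so rows that do not move let the fingers close. It gives the time, the measured TCP pose, the force and the opening at its end, in the units of the state.
- r.sense(): the state, without advancing time (a new reading comes with each control period).
- r.grab_frame(name): name is "side" or "top"; returns the picture (420x560x3 uint8, blue, green, red); there is no depth.
- r.get_calibration(name): a dict with "vertical_fov" (degrees; the focal length in pixels is half the picture's height over the tangent of half this angle, whatever the lens; pixels are square), "cx", "cy" (the principal point, pixels), "D" ([k1, k2, p1, p2, k3] as OpenCV has them; the pictures are not rectified), "R" (3x3) and "t" (3): a world point X has camera coordinates R X + t. Camera axes: x right, y down, z forward; pixel columns grow to the right and rows downward; lengths in mm; the calibration is good to about 2 mm. A picture is of the moment at which its call begins. get_calibration takes no time and is no camera call.
- r.sign_off(): hands the job in, once; it reports no verdict.
The state is a dict: "clock": time; "qpos": joint angles; "qvel": joint speeds; "joint_efforts": joint torques, N m; "eef_pos": TCP position; "tcp_rot": TCP orientation; "contact_force": force on the tool from outside, world axes, zero at the start; "wrist_torque": the same for the moment, N m; "opening": opening from 0.0 (shut) to 1.0 (fully open).
Only numpy, scipy, OpenCV 4.12 (cv2) and the standard library are available. Lean on these libraries where they do the work, as an engineer would, in place of code of your own. Each camera call takes 0.05 s, during which the arm holds its last target. There are 200 camera calls.

TASK

Take the bottle brush from its white holder and scrub out the inclined white beaker: feel gently for the floor inside it, which may be at any depth and cannot be seen, and press the bristles lightly onto it three times, each time drawing the brush up in between until about half of the bristle head shows above the rim. Never ram the brush against the floor; at the end stand it upright, bristles down, in its holder again, and leave the other things on the bench where they are.

Things in the scene. Friction and masses are not known exactly. Their poses are not given: they have to be found in the camera images.
- brush: bottle brush, 180 mm long, 90 g, standing in the holder. Origin: centre of its bristle end (below), z to the handle. White bristle head 30 mm across, z 0 to 55; thin wire; drip disc 34 mm across, z 110 to 116; round wooden handle 20 mm across, z 116 to 160, tapered to its top at 180. The head gives along z on a spring: from about 2 N, fully (15 mm) at about 9 N; the origin does not follow.
- holder: fixed white ceramic brush holder: a round cup on a 100 mm square foot 4 mm thick. Origin: centre of its underside on the bench, z up. Inner floor at z = 6 mm, inner diameter 40 mm, widening to 56 mm at the rim at z = 82 mm.
- beaker: inside of the white beaker fixed in a stand (foot 170 x 100 mm), leaning 35 degrees. Origin: centre of its mouth, 142 mm above the bench; z along its axis out of the mouth, y level. Inner diameter 60 mm, outer 68 (rim 72), length 125. Its floor, a stiff flat piston, stands at an unknown 66 to 108 mm below the mouth; this pose does not tell. Force on this body means on that floor, not the wall.
- dropper: bystander: a closed amber dropper bottle, 34 mm across, 95 mm tall; origin at the centre of its underside
- jar: bystander: a small lidded white jar, 48 mm across, 58 mm tall; origin at the centre of its underside
- model: bystander: a white plaster dental model, 62 x 68 mm, 37 mm tall; origin at the centre of its underside
- burblock: bystander: a wooden block of burs, 60 x 90 mm, about 55 mm tall with its burs; origin at the centre of its underside
- tray: bystander: a flat white open tray, 100 x 150 x 22 mm; origin at the centre of its underside
- spatula: bystander: a lying spatula, 180 mm long; origin at the centre of its underside
- mug: bystander: a blue mug, 76 mm across, 90 mm tall; origin at the centre of its underside
There are look-alikes about, which are no part of the job. Of the things like the brush, leave any that is red or yellow; of the rest the larger one is meant.

How it is judged:
By the outcome, as a careful person would: the job done as asked, in the order asked, and still so for the second after the job is handed in, with the robot touching nothing.
It also fails if it takes over 69 s, if anything falls off the work surface, if the arm or the gripper's body presses on something with over 40 N, if the wrist force passes 120 N, or if a joint passes its speed limit or range.

## Working session

There is one attempt and no reset: what is moved stays moved. The work goes in short steps, Python scripts to look and compute and a tool call to move; the robot and the scene stay as the last step left them, time stands still between calls to the robot, and variables do not carry over. Pictures are saved under pics/ and viewed, about 8 in all and at most 12, crops included, and the job is handed in when it is done.

Besides the shell and the picture viewer there is one more tool, called after "Call:" as name(argument=value, ...) on one line, values as JSON. apply_moves: Moves the arm, as the interface text tells. Its arguments: {"type":"object","properties":{"plan":{"type":"string"},"squeeze":{"type":"number"}},"required":["plan"]}

```bash
mkdir -p pics; ls; python3 - <<'E'
from rig import r
import cv2
s=r.sense(); print({k:s[k] for k in s})
for n in("side","top"):
    cv2.imwrite(f"pics/{n}0.png",r.grab_frame(n)); print(n,r.get_calibration(n))
E
```

```text
pics
{'clock': 0.0, 'qpos': array([-1.21639586e+00,  3.53621814e-01,  1.63416417e+00,  1.44333610e-05,
        1.15520135e+00, -2.38684704e-03]), 'qvel': array([0.000581  , 0.00122314, 0.00037866, 0.00094493, 0.00037795,
       0.00124061]), 'joint_efforts': array([ 3.00652493e-03, -6.05248833e+01, -3.42064977e+01,  9.76349838e-05,
        9.47398221e-03, -9.20619868e-06]), 'eef_pos': array([ 218.11817399, -585.13480149,  201.36530751]), 'tcp_rot': array([-1.57219098e+00,  1.65254606e-05, -2.78481119e+00]), 'contact_force': array([-0.50290092,  0.12662356, -0.97917257]), 'wrist_torque': array([ 0.00596899, -0.04150931, -0.00411101]), 'opening': 1.0028511954613386}
side {'vertical_fov': 45.27665529733039, 'cx': 282.0520449808278, 'cy': 202.2129654481463, 'D': array([-0.04032461,  0.        ,  0.        ,  0.        ,  0.        ]), 'R': array([[-0.86599248, -0.49964382, -0.02032432],
       [-0.26976713,  0.50101568, -0.82231927],
       [ 0.42104955, -0.70663947, -0.56866329]]), 't': array([ 467.87835915,  256.77695211, 1068.62528512])}
top {'vertical_fov': 45.42075341152132, 'cx': 271.247403318035, 'cy': 207.7463728490514, 'D': array([-0.00972201,  0.        ,  0.        ,  0.        ,  0.        ]), 'R': array([[ 0.04241486, -0.99909797, -0.00205336],
       [-0.97413274, -0.04089825, -0.22224479],
       [ 0.22196034,  0.01142673, -0.97498874]]), 't': array([  -6.33456651,  559.40340139, 1538.54751481])}
```

View pics/side0.png

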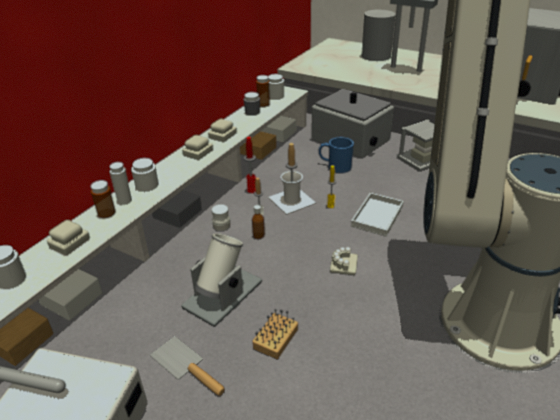

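View pics/top0.png

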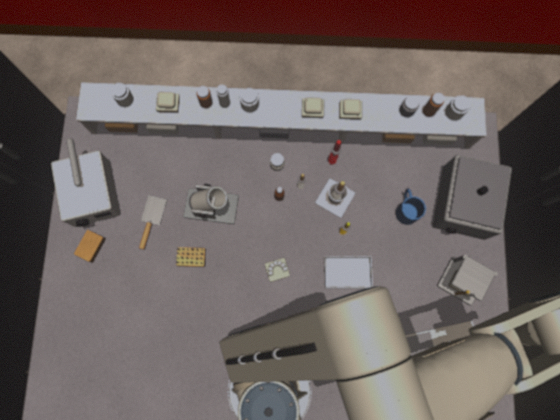

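The brush stands in the holder at side (291,170) and top (338,192). The beaker is at side (222,265) and top (210,200). I'll enlarge both.

```bash
cat >h.py <<'E'
import cv2,numpy as np
from rig import r
def crop(img,x0,y0,x1,y1,k,fn,step=10):
    c=cv2.resize(img[y0:y1,x0:x1],None,fx=k,fy=k,interpolation=cv2.INTER_CUBIC)
    for x in range((x0//step+1)*step,x1,step):
        cv2.line(c,((x-x0)*k,0),((x-x0)*k,8 if x%50 else 20),(0,255,0),1)
        if x%20==0: cv2.putText(c,str(x),((x-x0)*k-10,30),0,.4,(0,255,0),1)
    for y in range((y0//step+1)*step,y1,step):
        cv2.line(c,(0,(y-y0)*k),(8,(y-y0)*k),(0,255,0),1)
        if y%20==0: cv2.putText(c,str(y),(10,(y-y0)*k+4),0,.4,(0,255,0),1)
    cv2.imwrite(fn,c)
class Cam:
    def __init__(s,n):
        c=r.get_calibration(n); f=210/np.tan(np.radians(c["vertical_fov"]/2))
        s.K=np.array([[f,0,c["cx"]],[0,f,c["cy"]],[0,0,1]]);s.D=np.array(c["D"]);s.R=np.array(c["R"]);s.t=np.array(c["t"])
    def proj(s,P): return cv2.projectPoints(np.atleast_2d(np.float64(P)),cv2.Rodrigues(s.R)[0],s.t,s.K,s.D)[0].reshape(-1,2)
    def ray(s,uv):
        n=cv2.undistortPoints(np.float64([[uv]]),s.K,s.D).ravel()
        return -s.R.T@s.t, s.R.T@np.array([n[0],n[1],1])
    def atz(s,uv,z):
        o,d=s.ray(uv); return o+d*(z-o[2])/d[2]
S,T=Cam("side"),Cam("top")
def tri(us,ut):
    (a,b),(c,d)=S.ray(us),T.ray(ut)
    q=np.linalg.lstsq(np.c_[b,-d],c-a,rcond=None)[0]
    p,w=a+b*q[0],c+d*q[1]; return (p+w)/2,np.linalg.norm(p-w)
E
python3 - <<'E'
from h import *
crop(cv2.imread("pics/side0.png"),175,135,345,325,3,"pics/s1.png")
crop(cv2.imread("pics/top0.png"),175,140,365,250,4,"pics/t1.png")
E
```

```text
(no output)
```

View pics/s1.png

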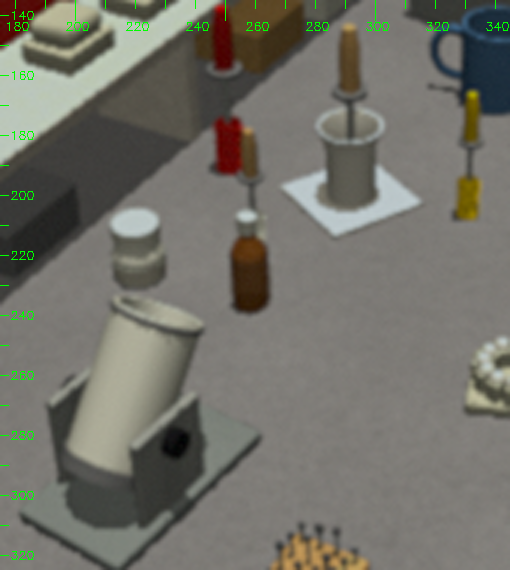

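View pics/t1.png

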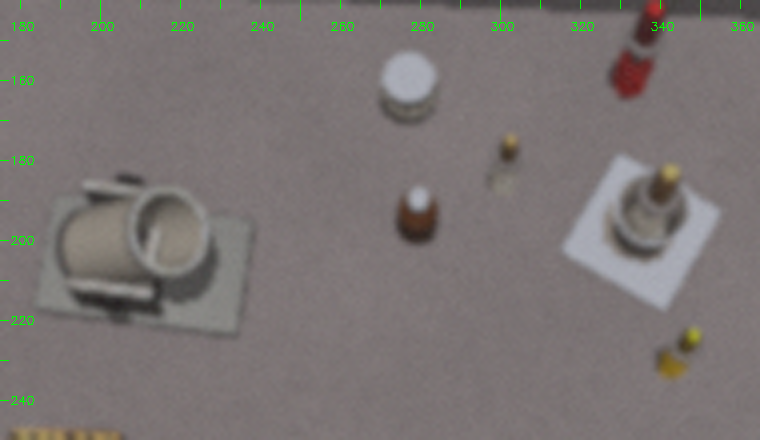

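The crops show:
- **Holder:** the foot corners are clear, and the handle top is at side (291.3,143.3) and top (342.5,183).
- **Beaker:** the mouth centre is about side (227.3,240) and top (217.4,198).
- **Look-alike:** a smaller tan brush stands at top (302,178). I'll leave it alone.

```bash
python3 - <<'E'
from h import *
np.set_printoptions(precision=1,suppress=True)
t=lambda x,y:(175+x/4,140+y/4); s=lambda x,y:(175+x/3,135+y/3)
F=np.array([T.atz(t(*p),4) for p in [(620,153),(720,211),(665,310),(562,248)]]);print("foot T",F[:,:2],F.mean(0))
Fs=np.array([S.atz(s(*p),4) for p in [(282,187),(336,235),(421,202)]]);print("foot S",Fs[:,:2],(Fs[0]+Fs[2])/2)
print("handle top",tri(s(349,25),t(670,171)))
print("disc",tri(s(349,92),t(657,187)), "disc side only z119",S.atz(s(349,92),119))
print("mouth",tri(s(157,314),t(169.5,232)))
print("mouth at142 S,T",S.atz(s(157,314),142),T.atz(t(169.5,232),142))
B=np.array([T.atz(t(*p),4) for p in [(255,220),(238,335),(37,305)]]);print("bfoot",B[:,:2])
Bs=np.array([S.atz(s(*p),4) for p in [(261,435),(118,570),(20,515)]]);print("bfoot S",Bs[:,:2])
for n,p in dict(dropper=(417,238),jar=(408,118),small=(502,190),yellow=(672,372)).items(): print(n,T.atz(t(*p),0))
from scipy.spatial.transform import Rotation as R
print(R.from_euler('xyz',r.sense()["tcp_rot"]).as_matrix())
E
```

```text
foot T [[ 682.3 -174.8]
 [ 635.6 -258.9]
 [ 549.3 -214.1]
 [ 598.3 -128. ]] [ 616.4 -193.9    4. ]
foot S [[ 681.  -167.7]
 [ 595.5 -123.4]
 [ 550.4 -208.9]] [ 615.7 -188.3    4. ]
handle top (array([ 617.1, -192.4,  185.7]), np.float64(1.6172942483288841))
disc (array([ 621.2, -192.8,  115.2]), np.float64(4.003972709665459)) disc side only z119 [ 615.9 -187.3  119. ]
mouth (array([567.6, 182.9, 137.4]), np.float64(3.734969199909838))
mouth at142 S,T [565.9 187.7 142. ] [564.7 181.5 142. ]
bfoot [[611.6 128. ]
 [513.6 136.4]
 [531.8 303.7]]
bfoot S [[515.4 137.6]
 [531.6 305. ]
 [627.4 297.3]]
dropper [602.8  -7.4   0. ]
jar [706.8   4.2   0. ]
small [647.1 -77.    0. ]
yellow [ 498.4 -220.9    0. ]
[[-0.9 -0.   0.3]
 [-0.3  0.  -0.9]
 [ 0.  -1.  -0. ]]
```

```bash
cat >>h.py <<'E'
from scipy.spatial.transform import Rotation as Ro
h=np.array([-.097,-.995,0]);h/=np.linalg.norm(h)
p=np.array([-h[1],h[0],0])
s35,c35=np.sin(np.radians(35)),np.cos(np.radians(35))
a=s35*h+np.array([0,0,c35]); mouth=np.array([566,184.5,142.])
Rd=np.c_[h,[0,0,-1],p]; Rt=np.c_[np.cross(-a,p),-a,p]
def need(pos,R,s=None):
    s=s or r.sense(); C=Ro.from_euler('xyz',s["tcp_rot"]).as_matrix()
    print("shift cm (tool)",(C.T@(np.array(pos)-s["eef_pos"])/10).round(2),"turn deg (tool)",np.degrees(Ro.from_matrix(C.T@R).as_rotvec()).round(2))
def show():
    s=r.sense(); print("t",round(s["clock"],2),"q",s["qpos"].round(2),"pos",s["eef_pos"].round(1),"F",s["contact_force"].round(2),"Fa",round(float(s["contact_force"]@a),2),"open",round(s["opening"],3))
E
python3 - <<'E'
from h import *
show(); need([616,-191,235],Rd)
E
```

```text
t 0.1 q [-1.22  0.35  1.63 -0.    1.16 -0.  ] pos [ 218.1 -585.2  201.4] F [ 0.01 -0.04  0.89] Fa 0.75 open 0.997
shift cm (tool) [-51.05  -3.33 -23.05] turn deg (tool) [ 7.000e-02 -6.399e+01 -4.000e-02]
```

Call:
apply_moves(plan="-4 -1 -1.8 0 0 0 0;-4 -1 -1.8 0 0 0 0;-4 -1 -1.8 0 0 0 0;-4 -0.3 -1.8 0 0 0 0;-4 0 -1.8 0 0 0 0;-4 0 -1.8 0 0 0 0;-4 0 -1.8 0 0 0 0;-4 0 -1.8 0 0 0 0;-4 0 -1.8 0 0 0 0;-4 0 -1.8 0 0 0 0;-4 0 -1.8 0 0 0 0;0 0 0 0 -8 0 0;0 0 0 0 -8 0 0;0 0 0 0 -8 0 0;0 0 0 0 -8 0 0;0 0 0 0 -8 0 0;0 0 0 0 -8 0 0;0 0 0 0 -8 0 0;0 0 0 0 -8 0 0;0 0 0 0 0 0 0", squeeze=60)

```text
clock: 2.1
eef_pos: [571.7, -228.6, 227.7]
tcp_rot: [-1.581, 0.007, -1.625]
contact_force: [0.2, -0.4, -0.0]
opening: 1.0
```

```bash
python3 - <<'E'
from h import *
show(); need([616,-191,215],Rd)
E
```

```text
t 2.1 q [-0.38  0.32  1.62  0.    1.21 -0.33] pos [ 571.7 -228.6  227.7] F [ 0.19 -0.42 -0.01] Fa 0.23 open 1.0
shift cm (tool) [-3.98  1.25  4.23] turn deg (tool) [ 0.62  2.44 -0.41]
```

Call:
apply_moves(plan="-2 0 2.1 0.6 2.4 -0.4 0;-2 0 2.1 0 0 0 0;0 0.5 0 0 0 0 0;0 0 0 0 0 0 0")

```text
clock: 2.5
eef_pos: [616.8, -191.3, 221.2]
tcp_rot: [-1.573, -0.0, -1.686]
contact_force: [-1.0, -0.7, -1.0]
opening: 0.997
```

```bash
python3 - <<'E'
from h import *
show(); need([616,-191,129],Rd)
s=r.grab_frame("side");t=r.grab_frame("top")
cv2.imwrite("pics/s2f.png",s);cv2.imwrite("pics/t2f.png",t)
A=cv2.resize(s[90:220,230:350],None,fx=3,fy=3,interpolation=2);B=cv2.resize(t[130:230,285:385],None,fx=4,fy=4,interpolation=2)
c=np.zeros((400,770,3),np.uint8);c[:390,:360]=A;c[:400,370:770]=B;cv2.imwrite("pics/m2.png",c)
E
```

```text
t 2.5 q [-0.3   0.37  1.56 -0.    1.21 -0.19] pos [ 616.8 -191.3  221.2] F [-1.01 -0.67 -1.  ] Fa -0.39 open 0.997
shift cm (tool) [-0.02  9.22 -0.06] turn deg (tool) [ 0.13 -1.04 -0.  ]
```

View pics/m2.png

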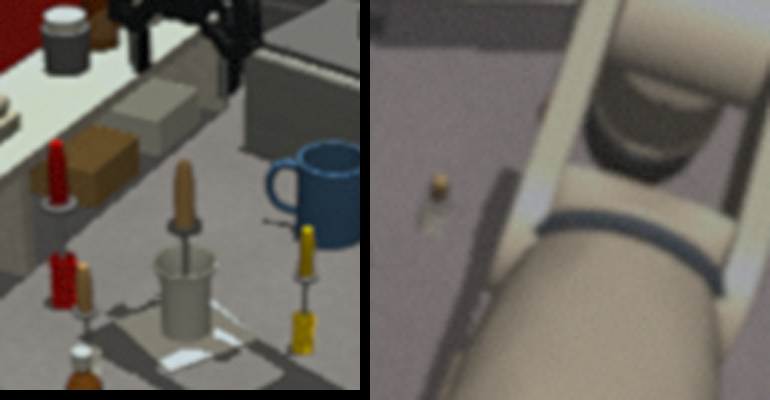

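The side crop shows the open fingers centred over the tan handle to within a few mm. Descending to grasp.

Call:
apply_moves(plan="0 3 0 0 -1 0 0;0 3 0 0 0 0 0;0 2 0 0 0 0 0;0 1.2 0 0 0 0 0;0 0 0 0 0 0 0")

```text
clock: 3.1
eef_pos: [615.4, -195.4, 129.5]
tcp_rot: [-1.569, -0.001, -1.676]
contact_force: [0.2, 0.1, -0.0]
opening: 1.002
```

```bash
python3 - <<'E'
from h import *
show(); need([616,-191,129],Rd)
s=r.grab_frame("side")
crop(s,230,90,370,220,4,"pics/s3.png")
E
```

```text
t 3.1 q [-0.31  0.46  1.65 -0.    1.03 -0.2 ] pos [ 615.4 -195.4  129.5] F [ 0.16  0.13 -0.02] Fa -0.1 open 1.002
shift cm (tool) [-0.44  0.05  0.01] turn deg (tool) [-0.11 -0.45  0.08]
```

View pics/s3.png

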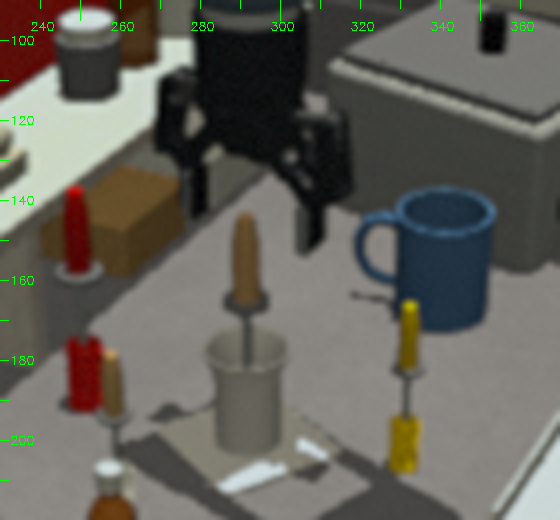

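```bash
python3 - <<'E'
from h import *
np.set_printoptions(precision=1,suppress=True)
e=r.sense()["eef_pos"]
for zz in (0,13,19,32,73): print(zz,S.proj(e+[0,0,zz]))
for sg in(1,-1): print(S.proj(e+[0,0,13]+sg*p*42),S.proj(e+[0,0,13]+sg*p*57))
for z in (6,82,122,186): print("brush",z,S.proj([616,-190,z]))
E
```

```text
0 [[292.7 160.7]]
13 [[292.7 156.6]]
19 [[292.7 154.7]]
32 [[292.6 150.5]]
73 [[292.5 137.1]]
[[280.3 152.5]] [[275.9 151.1]]
[[305.4 160.8]] [[310.1 162.4]]
brush 6 [[292.1 198.9]]
brush 82 [[291.9 176.6]]
brush 122 [[291.8 164.3]]
brush 186 [[291.5 143.8]]
```

The fingertips appear about 8 px higher than predicted. A gentle 20 N close will show whether the handle is between the pads, and I can reopen if it isn't.

Call:
apply_moves(plan="-0.4 0 0 0 -0.4 0 0;0 0 0 0 0 0 0.5;0 0 0 0 0 0 0.6;0 0 0 0 0 0 0.7;0 0 0 0 0 0 0.8;0 0 0 0 0 0 0.9;0 0 0 0 0 0 1;0 0 0 0 0 0 1;0 0 0 0 0 0 1", squeeze=20)

```text
clock: 4.05
eef_pos: [619.0, -192.2, 135.5]
tcp_rot: [-1.561, -0.003, -1.669]
contact_force: [0.2, 0.2, 0.2]
opening: 0.205
```

```bash
python3 - <<'E'
from h import *
show(); need([616,-191,129],Rd)
s=r.grab_frame("side")
crop(s,230,90,370,220,4,"pics/s4.png")
E
```

```text
t 4.05 q [-0.3   0.45  1.65 -0.    1.03 -0.2 ] pos [ 619.  -192.2  135.5] F [0.22 0.17 0.16] Fa 0.02 open 0.205
shift cm (tool) [-0.1   0.65 -0.32] turn deg (tool) [-0.57 -0.05  0.19]
```

View pics/s4.png

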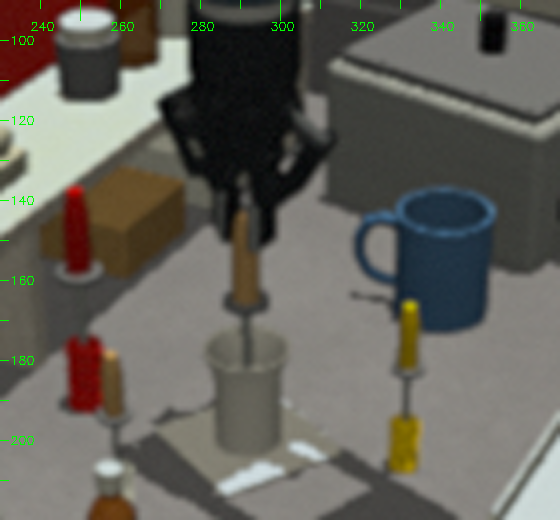

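The pads hold the top taper of the handle, with an opening of 0.205 and the tips at about row 150. The gripper is therefore roughly 22 mm higher than it reads. Reopen, lower by 22 mm and move a little toward +y.

Call:
apply_moves(plan="0 0 0 0 0 0 0.5;0 0 0 0 0 0 0.4;0 0 0 0 0 0 0.4;-0.4 0.5 -0.3 -0.6 0 0 0.4;0 1 0 0 0 0 0.4;0 1 0 0 0 0 0.4;0 0 0 0 0 0 0.4")

```text
clock: 4.8
eef_pos: [615.8, -187.5, 107.8]
tcp_rot: [-1.573, -0.003, -1.669]
contact_force: [-1.3, -0.0, 0.1]
opening: 0.599
```

```bash
python3 - <<'E'
from h import *
show(); need([616,-191,110],Rd)
for i in range(4): s=r.sense(); f=r.grab_frame("side"); print(r.sense()["eef_pos"].round(1), r.sense()["qpos"].round(4))
crop(f,230,90,370,220,4,"pics/s5.png")
E
```

```text
t 4.8 q [-0.3   0.48  1.67 -0.    1.   -0.2 ] pos [ 615.8 -187.5  107.8] F [-1.33 -0.04  0.14] Fa 0.21 open 0.599
shift cm (tool) [ 0.35 -0.22  0.05] turn deg (tool) [ 0.13 -0.05  0.18]
[ 616.1 -187.6  108.4] [-0.2959  0.4783  1.6677 -0.0041  0.9965 -0.1956]
[ 616.6 -187.7  109.2] [-0.2959  0.4776  1.667  -0.0041  0.9969 -0.1956]
[ 616.9 -187.9  109.7] [-0.2959  0.4771  1.6665 -0.0042  0.997  -0.1956]
[ 617.2 -188.   110. ] [-0.296   0.4767  1.6662 -0.0042  0.9971 -0.1956]
```

View pics/s5.png

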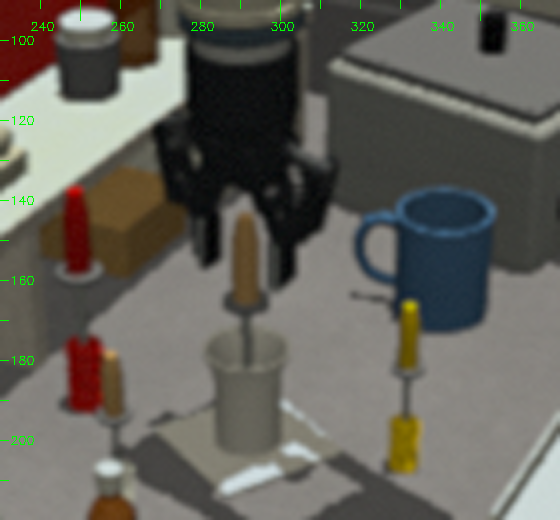

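The pads now straddle the cylindrical handle, with the tips at row ~158 just above the drip disc at row 165. Lower 5 mm and close.

Call:
apply_moves(plan="0.1 0.6 0 0 0 0 0.5;0 0 0 0 0 0 0.7;0 0 0 0 0 0 0.9;0 0 0 0 0 0 1;0 0 0 0 0 0 1;0 0 0 0 0 0 1", squeeze=40)

```text
clock: 5.6
eef_pos: [617.9, -189.5, 104.7]
tcp_rot: [-1.568, -0.004, -1.669]
contact_force: [0.7, 0.3, -1.2]
opening: 0.219
```

```bash
python3 - <<'E'
from h import *
show(); need([616,-191,110],Rd)
cv2.imwrite("pics/s6.png",r.grab_frame("side"))
E
```

```text
t 5.6 q [-0.3   0.48  1.67 -0.    0.99 -0.2 ] pos [ 617.9 -189.5  104.7] F [ 0.65  0.33 -1.21] Fa -1.22 open 0.219
shift cm (tool) [ 0.17 -0.53 -0.18] turn deg (tool) [-0.17 -0.07  0.23]
```

Call:
apply_moves(plan="0 -0.5 0 0 0 0 1;0 -1.5 0 0 0 0 1;0 -3 0 0 0 0 1;0 -3 0 0 0 0 1;0 -3 0 0 0 0 1;0 -3 0 0 0 0 1;0 -3 0 0 0 0 1;0 -3 0 0 0 0 1;0 0 0 0 0 0 1", squeeze=60)

```text
clock: 6.55
eef_pos: [616.5, -188.2, 321.3]
tcp_rot: [-1.565, -0.005, -1.669]
contact_force: [1.2, -0.1, -1.1]
opening: 0.213
```

```bash
python3 - <<'E'
from h import *
show()
e=r.sense()["eef_pos"];b=98.7
T0=mouth+a*(b+70); print(T0); need(T0,Rt)
f=r.grab_frame("side"); print(S.proj(e),S.proj(e-[0,0,b]),S.proj(e+[0,0,180-b]))
crop(f,210,10,350,200,3,"pics/s7.png")
E
```

```text
t 6.55 q [-0.3   0.3   1.45 -0.    1.39 -0.2 ] pos [ 616.5 -188.2  321.3] F [ 1.23 -0.09 -1.11] Fa -0.93 open 0.213
[556.6113952   88.19420852 280.19094987]
shift cm (tool) [-26.94   3.93  -8.69] turn deg (tool) [-0.33  0.04 35.27]
[[290.51342204  96.83693207]] [[290.92178669 131.76662   ]] [[290.14709061  65.77831652]]
```

View pics/s7.png

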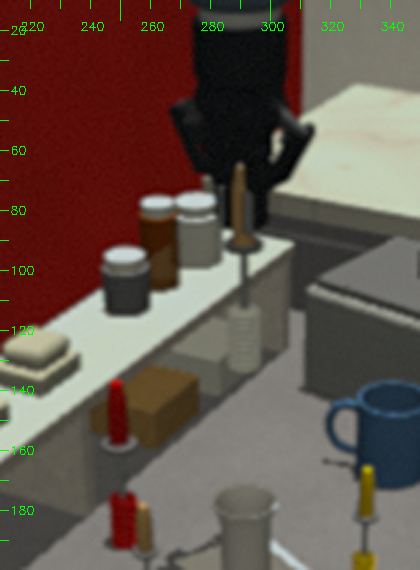

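The brush is held straight in the gripper, and its ends are at (291,134) and (290,65), as the model predicts. Carry it over and tilt.

Call:
apply_moves(plan="-2 0 -0.6 0 0 0 1;-3.5 0 -1.1 0 0 0 1;-4 0 -1.3 0 0 0 1;-4 0 -1.3 0 0 0 1;-4 0 -1.3 0 0 0 1;-4 0 -1.3 0 0 0 1;-3.5 0 -1.1 0 0 0 1;-2 0 -0.7 0 0 0 1;0 0 0 0 0 5 1;0 0 0 0 0 6 1;0 0 0 0 0 6 1;0 0 0 0 0 6 1;0 0 0 0 0 6 1;0 0 0 0 0 6 1;0 0 0 0 0 0 1;0 0 0 0 0 0 1")

```text
clock: 8.2
eef_pos: [535.9, 113.6, 305.1]
tcp_rot: [-1.599, 0.63, -1.68]
contact_force: [0.5, -0.8, -0.3]
opening: 0.217
```

```bash
cat >>h.py <<'E'
b=98.7
def at(dep): return mouth+a*(b-dep)   # reported TCP for brush end dep mm below the mouth
def state():
    s=r.sense(); C=Ro.from_euler('xyz',s["tcp_rot"]).as_matrix(); end=s["eef_pos"]+C[:,1]*b
    v=end-mouth; print("end: depth %.1f  along h' %.1f  along p %.1f"%(-v@a, v@Rt[:,0], v@p)); show(); return s
E
python3 - <<'E'
from h import *
state(); need(at(-30),Rt)
E
```

```text
end: depth -77.1  along h' -35.2  along p -25.1
t 8.2 q [-0.2   0.18  1.79  0.65  1.33 -0.31] pos [535.9 113.6 305.1] F [ 0.46 -0.75 -0.33] Fa 0.13 open 0.217
shift cm (tool) [3.4  4.59 2.44] turn deg (tool) [ 1.19 -0.54 -1.1 ]
```

Call:
apply_moves(plan="1.7 1 1.2 1.2 -0.5 -1.1 1;1.7 1.5 1.2 0 0 0 1;0 1 0 0 0 0 1;0 0 0 0 0 0 1;0 0 0 0 0 0 1")

```text
clock: 8.7
eef_pos: [558.0, 108.0, 256.6]
tcp_rot: [-1.57, 0.602, -1.663]
contact_force: [0.3, 0.1, -0.6]
opening: 0.217
```

```bash
python3 - <<'E'
from h import *
np.set_printoptions(precision=1,suppress=True)
s=state(); need(at(-30),Rt)
C=Ro.from_euler('xyz',s["tcp_rot"]).as_matrix(); e=s["eef_pos"]; y=C[:,1]
f=r.grab_frame("side");t=r.grab_frame("top")
for n,q in dict(end=b,disc=b-113,top=b-180).items(): print(n,S.proj(e+y*q),T.proj(e+y*q))
print("mouth",S.proj(mouth),T.proj(mouth))
A=cv2.resize(f[130:310,180:310],None,fx=3,fy=3,interpolation=2);B=cv2.resize(t[150:240,170:270],None,fx=4,fy=4,interpolation=2)
c=np.zeros((540,800,3),np.uint8);c[:540,:390]=A;c[:360,400:800]=B;cv2.imwrite("pics/m8.png",c)
E
```

```text
end: depth -39.3  along h' -1.9  along p -0.8
t 8.7 q [-0.2  0.2  1.8  0.6  1.2 -0.4] pos [558.  108.  256.6] F [ 0.3  0.1 -0.6] Fa -0.55 open 0.217
shift cm (tool) [0.3 0.9 0.1] turn deg (tool) [0.1 0.2 0.5]
end [[233.5 221.9]] [[222.1 196.1]]
disc [[249.4 172.3]] [[241.5 190.9]]
top [[259.  142.4]] [[254.3 187.5]]
mouth [[228.2 238.8]] [[216.4 197.5]]
```

View pics/m8.png

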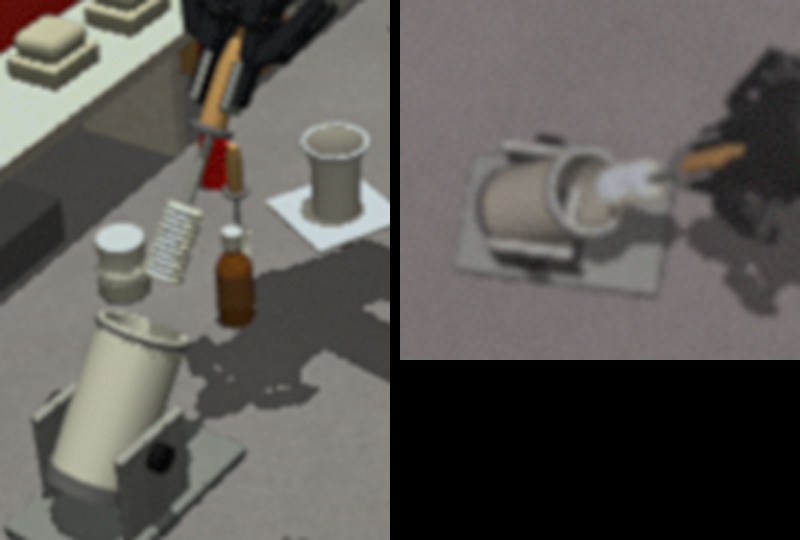

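The side crop gives the brush end at (235,222) against a predicted (233.5,222), and the axis lines up with the mouth at (228,239). Insert to about 55 mm, short of the shallowest possible floor.

Call:
apply_moves(plan="0.2 1 0.1 0 0 0.5 1;0 2 0 0 0 0 1;0 2 0 0 0 0 1;0 2 0 0 0 0 1;0 1.2 0 0 0 0 1;0 0.5 0 0 0 0 1;0 0 0 0 0 0 1;0 0 0 0 0 0 1")

```text
clock: 9.6
eef_pos: [565.5, 157.5, 183.6]
tcp_rot: [-1.562, 0.612, -1.659]
contact_force: [-0.5, -0.4, -0.0]
opening: 0.216
```

```bash
python3 - <<'E'
from h import *
state(); need(at(60),Rt)
for i in range(6): r.grab_frame("side"); s=r.sense(); print(s["contact_force"].round(2),round(float(s["contact_force"]@a),2),s["eef_pos"].round(1))
E
```

```text
end: depth 49.1  along h' -1.9  along p 2.5
t 9.6 q [-0.1   0.33  1.88  0.72  1.06 -0.42] pos [565.5 157.5 183.6] F [-0.48 -0.4  -0.01] Fa 0.25 open 0.216
shift cm (tool) [ 0.18  1.08 -0.21] turn deg (tool) [-0.22  0.4  -0.07]
[ 0.71  0.1  -0.59] -0.58 [565.6 157.4 183.8]
[ 0.57  0.36 -0.9 ] -0.97 [565.7 157.3 183.9]
[ 0.04  0.33 -0.9 ] -0.93 [565.7 157.3 183.9]
[-0.15 -0.14 -1.09] -0.81 [565.7 157.3 183.9]
[ 0.1  -0.41 -0.44] -0.13 [565.6 157.3 183.8]
[ 0.07  0.2  -1.03] -0.96 [565.5 157.4 183.7]
```

Call:
apply_moves(plan="0.2 0.4 -0.2 0 0.4 0 1;0 0.4 0 0 0 0 1;0 0.3 0 0 0 0 1;0 0 0 0 0 0 1")

```text
clock: 10.3
eef_pos: [564.0, 162.3, 172.9]
tcp_rot: [-1.567, 0.612, -1.669]
contact_force: [-0.9, -0.3, -1.2]
opening: 0.218
```

```bash
cat >>h.py <<'E'
def fa(n=4):
    L=[]
    for i in range(n): r.grab_frame("side"); L.append(float(r.sense()["contact_force"]@a))
    print("Fa mean %.2f"%np.mean(L)); state()
E
python3 -c "
from h import *
fa()"
```

```text
Fa mean -0.87
end: depth 60.0  along h' 0.2  along p 1.2
t 10.5 q [-0.1   0.34  1.89  0.73  1.04 -0.42] pos [564.4 162.1 173.5] F [-1.   -0.03 -1.48] Fa -1.14 open 0.214
```

Call:
apply_moves(plan="0 0.2 0 0 0 0 1;0 0.2 0 0 0 0 1;0 0 0 0 0 0 1")

```text
clock: 10.8
eef_pos: [564.9, 164.4, 170.2]
tcp_rot: [-1.565, 0.612, -1.668]
contact_force: [-0.4, 0.6, -0.4]
opening: 0.218
```

```bash
python3 -c "
from h import *
fa()"
```

```text
Fa mean -0.42
end: depth 63.8  along h' 0.1  along p 1.7
t 11.0 q [-0.09  0.35  1.89  0.74  1.03 -0.43] pos [565.  164.3 170.4] F [-0.36 -0.39 -0.85] Fa -0.45 open 0.217
```

Call:
apply_moves(plan="0 0.2 0 0 0 0 1;0 0.2 0 0 0 0 1;0 0 0 0 0 0 1")

```text
clock: 11.3
eef_pos: [565.4, 166.7, 167.0]
tcp_rot: [-1.564, 0.612, -1.668]
contact_force: [0.6, 0.9, -1.6]
opening: 0.214
```

```bash
python3 -c "
from h import *
fa()"
```

```text
Fa mean -0.48
end: depth 67.8  along h' 0.0  along p 2.0
t 11.5 q [-0.09  0.35  1.9   0.74  1.02 -0.43] pos [565.6 166.6 167.3] F [-0.96 -0.7  -0.58] Fa -0.02 open 0.22
```

Call:
apply_moves(plan="0 0.2 -0.1 0 0 0 1;0 0.2 0 0 0 0 1;0 0 0 0 0 0 1")

```text
clock: 11.8
eef_pos: [564.8, 169.1, 163.8]
tcp_rot: [-1.563, 0.612, -1.668]
contact_force: [0.0, -0.5, -1.0]
opening: 0.211
```

```bash
python3 -c "
from h import *
fa()"
```

```text
Fa mean -0.96
end: depth 71.7  along h' -0.0  along p 1.2
t 12.0 q [-0.08  0.36  1.9   0.74  1.01 -0.43] pos [565.  169.  164.1] F [ 0.42  0.34 -1.01] Fa -1.04 open 0.216
```

Call:
apply_moves(plan="0 0.2 -0.1 0 0 0 1;0 0.2 0 0 0 0 1;0 0 0 0 0 0 1")

```text
clock: 12.3
eef_pos: [564.3, 171.5, 160.6]
tcp_rot: [-1.563, 0.612, -1.668]
contact_force: [0.8, -0.2, -0.9]
opening: 0.219
```

```bash
python3 -c "
from h import *
fa()"
```

```text
Fa mean -0.70
end: depth 75.6  along h' -0.1  along p 0.5
t 12.5 q [-0.08  0.36  1.91  0.75  1.   -0.44] pos [564.4 171.3 160.9] F [ 0.18  0.61 -0.7 ] Fa -0.93 open 0.213
```

Call:
apply_moves(plan="0 0.2 -0.1 0 0 0 1;0 0.2 0 0 0 0 1;0 0 0 0 0 0 1")

```text
clock: 12.8
eef_pos: [563.7, 173.9, 157.4]
tcp_rot: [-1.562, 0.612, -1.668]
contact_force: [0.7, 1.0, -1.0]
opening: 0.216
```

```bash
python3 -c "
from h import *
fa()"
```

```text
Fa mean -1.07
end: depth 79.6  along h' -0.1  along p -0.2
t 13.0 q [-0.07  0.36  1.91  0.75  1.   -0.44] pos [563.8 173.7 157.6] F [ 0.7  -0.05 -0.84] Fa -0.7 open 0.216
```

Call:
apply_moves(plan="0 0.2 0 0 0 0 1;0 0.2 0 0 0 0 1;0 0 0 0 0 0 1")

```text
clock: 13.3
eef_pos: [564.3, 176.1, 154.2]
tcp_rot: [-1.561, 0.612, -1.667]
contact_force: [-0.3, -0.7, -0.8]
opening: 0.219
```

```bash
python3 -c "
from h import *
fa()"
```

```text
Fa mean -0.63
end: depth 83.5  along h' -0.2  along p 0.1
t 13.5 q [-0.07  0.37  1.91  0.76  0.99 -0.44] pos [564.4 176.  154.5] F [ 1.06  0.47 -0.72] Fa -0.92 open 0.218
```

Call:
apply_moves(plan="0 0.2 0 0 0 0 1;0 0.2 0 0 0 0 1;0 0 0 0 0 0 1")

```text
clock: 13.8
eef_pos: [564.8, 178.4, 151.0]
tcp_rot: [-1.561, 0.612, -1.667]
contact_force: [0.6, 0.4, -0.6]
opening: 0.215
```

```bash
python3 -c "
from h import *
fa()"
```

```text
Fa mean -1.05
end: depth 87.5  along h' -0.3  along p 0.5
t 14.0 q [-0.07  0.37  1.91  0.76  0.98 -0.44] pos [564.9 178.3 151.3] F [ 0.5   0.1  -1.07] Fa -0.96 open 0.216
```

Call:
apply_moves(plan="0 0.2 0 0 0 0 1;0 0.2 0 0 0 0 1;0 0 0 0 0 0 1")

```text
clock: 14.3
eef_pos: [565.5, 180.5, 148.1]
tcp_rot: [-1.559, 0.612, -1.667]
contact_force: [-1.0, -1.9, 1.9]
opening: 0.213
```

```bash
python3 -c "
from h import *
fa()"
```

```text
Fa mean 2.39
end: depth 91.2  along h' -0.4  along p 1.0
t 14.5 q [-0.06  0.38  1.91  0.77  0.97 -0.45] pos [565.5 180.4 148.3] F [-0.9  -1.33  1.71] Fa 2.21 open 0.212
```

Contact: about 3 N along the axis at 91 mm depth. Press 1.5 mm further.

Call:
apply_moves(plan="0 0.15 0 0 0 0 1;0 0 0 0 0 0 1;0 0 0 0 0 0 1")

```text
clock: 14.8
eef_pos: [565.6, 181.3, 147.2]
tcp_rot: [-1.559, 0.612, -1.666]
contact_force: [-0.2, -2.2, 1.9]
opening: 0.216
```

```bash
python3 -c "
from h import *
fa();need(at(27.5),Rt)"
```

```text
Fa mean 2.89
end: depth 92.6  along h' -0.4  along p 1.0
t 15.0 q [-0.06  0.38  1.92  0.77  0.97 -0.45] pos [565.6 181.3 147.2] F [-1.3  -2.24  1.9 ] Fa 2.91 open 0.218
shift cm (tool) [ 0.02 -6.51  0.07] turn deg (tool) [-0.63  0.07 -0.08]
```

Call:
apply_moves(plan="0 -0.5 -0.1 0 0 0 1;0 -1.2 0 0 0 0 1;0 -1.6 0 0 0 0 1;0 -1.6 0 0 0 0 1;0 -1 0 0 0 0 1;0 -0.4 0 0 0 0 1;0 0 0 0 0 0 1;0 0 0 0 0 0 1")

```text
clock: 15.8
eef_pos: [559.7, 142.6, 202.4]
tcp_rot: [-1.559, 0.612, -1.667]
contact_force: [0.0, 0.3, -0.5]
opening: 0.219
```

```bash
python3 -c "
from h import *
fa(2);need(at(27.5),Rt);cv2.imwrite('pics/s9.png',cv2.resize(r.grab_frame('side')[150:320,170:290],None,fx=3,fy=3,interpolation=2))"
```

```text
Fa mean -1.16
end: depth 25.3  along h' -0.0  along p -1.4
t 15.9 q [-0.13  0.3   1.88  0.7   1.09 -0.41] pos [559.5 142.8 202.1] F [-0.15  0.44 -1.78] Fa -1.7 open 0.215
shift cm (tool) [-0.    0.22  0.24] turn deg (tool) [-0.6   0.03 -0.04]
```

View pics/s9.png

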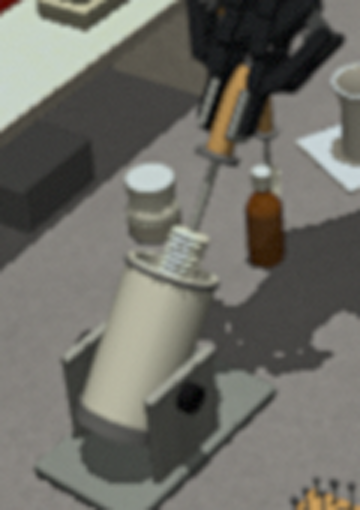

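The first press was about 3.6 N net. The brush is now drawn up with roughly half the head showing: bristle top at (190,232) and mouth centre at (172,270) in the crop. Second press.

Call:
apply_moves(plan="0 0.6 0.2 -0.6 0 0 1;0 1.2 0 0 0 0 1;0 1.5 0 0 0 0 1;0 1.2 0 0 0 0 1;0 0.6 0 0 0 0 1;0 0.3 0 0 0 0 1;0 0.1 0 0 0 0 1;0 0 0 0 0 0 1;0 0 0 0 0 0 1")

```text
clock: 16.85
eef_pos: [563.4, 178.5, 150.7]
tcp_rot: [-1.577, 0.612, -1.668]
contact_force: [0.1, 0.1, -0.2]
opening: 0.217
```

```bash
python3 -c "
from h import *
fa(3);need(at(93),Rt)"
```

```text
Fa mean -0.94
end: depth 87.9  along h' 0.1  along p -2.4
t 17.0 q [-0.07  0.38  1.9   0.75  1.   -0.44] pos [563.5 178.4 150.8] F [ 0.62  1.12 -1.22] Fa -1.67 open 0.214
shift cm (tool) [-0.02  0.51  0.19] turn deg (tool) [ 0.31 -0.02 -0.04]
```

Call:
apply_moves(plan="0 0.15 0.2 0.3 0 0 1;0 0.15 0 0 0 0 1;0 0.15 0 0 0 0 1;0 0.1 0 0 0 0 1;0 0 0 0 0 0 1;0 0 0 0 0 0 1")

```text
clock: 17.6
eef_pos: [566.6, 180.8, 147.0]
tcp_rot: [-1.569, 0.612, -1.668]
contact_force: [-0.5, -1.1, 1.3]
opening: 0.217
```

```bash
python3 -c "
from h import *
fa(3);need(at(27.5),Rt)"
```

```text
Fa mean 2.41
end: depth 92.5  along h' -0.0  along p 1.2
t 17.75 q [-0.06  0.38  1.91  0.76  0.98 -0.44] pos [566.6 180.8 147.1] F [-1.98 -1.44  2.41] Fa 2.91 open 0.213
shift cm (tool) [-0.01 -6.5  -0.09] turn deg (tool) [-0.12  0.01 -0.04]
```

Second press was about 3.2 N net. Draw up, then make the third press.

Call:
apply_moves(plan="0 -0.5 -0.1 0 0 0 1;0 -1.2 0 0 0 0 1;0 -1.6 0 0 0 0 1;0 -1.6 0 0 0 0 1;0 -0.9 0 0 0 0 1;0 -0.3 0 0 0 0 1;0 0 0 0 0 0 1;0 0 0 0 0 0 1")

```text
clock: 18.55
eef_pos: [561.5, 143.3, 200.4]
tcp_rot: [-1.569, 0.611, -1.668]
contact_force: [0.2, -0.8, -1.4]
opening: 0.216
```

```bash
python3 -c "
from h import *
fa(2);need(at(27.5),Rt)"
```

```text
Fa mean -0.53
end: depth 27.3  along h' 0.5  along p -0.5
t 18.65 q [-0.13  0.31  1.87  0.7   1.1  -0.4 ] pos [561.3 143.4 200.2] F [ 0.41  0.44 -0.35] Fa -0.56 open 0.217
shift cm (tool) [-0.05  0.02  0.07] turn deg (tool) [-0.11 -0.02  0.01]
```

Call:
apply_moves(plan="0 0.6 0.2 -0.1 0 0 1;0 1.2 0 0 0 0 1;0 1.5 0 0 0 0 1;0 1.2 0 0 0 0 1;0 0.6 0 0 0 0 1;0 0.2 0 0 0 0 1;0 0.1 0 0 0 0 1;0 0 0 0 0 0 1;0 0 0 0 0 0 1")

```text
clock: 19.55
eef_pos: [566.0, 178.3, 150.2]
tcp_rot: [-1.575, 0.611, -1.669]
contact_force: [0.6, 0.2, 0.0]
opening: 0.214
```

```bash
python3 -c "
from h import *
fa(2);need(at(93),Rt)"
```

```text
Fa mean -0.79
end: depth 88.4  along h' 0.4  along p 0.3
t 19.65 q [-0.07  0.38  1.9   0.75  0.99 -0.44] pos [566.  178.2 150.2] F [-0.24  0.47 -0.52] Fa -0.68 open 0.216
shift cm (tool) [-0.04  0.46 -0.06] turn deg (tool) [ 0.17 -0.06 -0.  ]
```

Call:
apply_moves(plan="0 0.15 0 0 0 0 1;0 0.15 0 0 0 0 1;0 0.1 0 0 0 0 1;0 0.1 0 0 0 0 1;0 0 0 0 0 0 1;0 0 0 0 0 0 1")

```text
clock: 20.25
eef_pos: [566.5, 180.7, 146.9]
tcp_rot: [-1.573, 0.611, -1.669]
contact_force: [-0.3, -0.9, 3.3]
opening: 0.215
```

```bash
python3 -c "
from h import *
fa(3)"
```

```text
Fa mean 2.57
end: depth 92.6  along h' 0.2  along p 0.6
t 20.4 q [-0.06  0.39  1.9   0.76  0.99 -0.44] pos [566.5 180.7 146.9] F [-0.55 -1.51  3.15] Fa 3.48 open 0.214
```

Third press was about 3.3 N net. Withdraw along the axis to well above the mouth.

Call:
apply_moves(plan="0 -0.5 0 0 0 0 1;0 -1.2 0 0 0 0 1;0 -1.6 0 0 0 0 1;0 -1.6 0 0 0 0 1;0 -1.6 0 0 0 0 1;0 -2 0 0 0 0 1;0 -2.5 0 0 0 0 1;0 -2.5 0 0 0 0 1;0 -2.5 0 0 0 0 1;0 -2.5 0 0 0 0 1;0 -1 0 0 0 0 1;0 0 0 0 0 -5 1;0 0 0 0 0 -6 1;0 0 0 0 0 -6 1;0 0 0 0 0 -6 1;0 0 0 0 0 -6 1;0 0 0 0 0 -6 1;0 0 0 0 0 0 1")

```text
clock: 22.2
eef_pos: [553.3, 52.6, 323.9]
tcp_rot: [-1.564, -0.031, -1.681]
contact_force: [-1.0, 0.4, -1.0]
opening: 0.218
```

```bash
python3 -c "
from h import *
state(); need([616,-190,310],Rd)"
```

```text
end: depth -146.0  along h' 63.3  along p 0.8
t 22.2 q [ 0.11  0.15  1.63 -0.03  1.36  0.23] pos [553.3  52.6 323.9] F [-0.97  0.37 -1.05] Fa -1.02 open 0.218
shift cm (tool) [23.37  2.18  8.88] turn deg (tool) [-0.36 -0.73  1.79]
```

Call:
apply_moves(plan="2 0 0.8 -0.4 -0.7 1.8 1;3.5 0 1.3 0 0 0 1;4 0 1.5 0 0 0 1;4 0 1.5 0 0 0 1;4 0 1.5 0 0 0 1;3.5 0 1.3 0 0 0 1;2 0 0.8 0 0 0 1;0.4 0 0.3 0 0 0 1;0 0 0 0 0 0 1;0 0 0 0 0 0 1")

```text
clock: 23.2
eef_pos: [617.5, -199.4, 320.3]
tcp_rot: [-1.573, 0.022, -1.667]
contact_force: [0.1, 0.5, -0.9]
opening: 0.214
```

```bash
python3 -c "
from h import *
show(); need([617.5,-190,210],Rd)"
```

```text
t 23.2 q [-0.33  0.31  1.43  0.02  1.41 -0.23] pos [ 617.5 -199.4  320.3] F [ 0.13  0.47 -0.93] Fa -1.04 open 0.214
shift cm (tool) [-0.69 11.05 -0.06] turn deg (tool) [ 0.15  0.05 -1.27]
```

Call:
apply_moves(plan="-0.9 1 0 0 0 -1.3 1;0 3 0 0 0 0 1;0 3 0 0 0 0 1;0 3 0 0 0 0 1;0 1 0 0 0 0 1;0 0 0 0 0 0 1;0 0 0 0 0 0 1")

```text
clock: 23.9
eef_pos: [618.2, -181.7, 211.7]
tcp_rot: [-1.568, 0.003, -1.66]
contact_force: [-0.5, -0.3, -0.7]
opening: 0.214
```

```bash
python3 - <<'E'
from h import *
np.set_printoptions(precision=1,suppress=True)
show(); need([617.5,-190,112],Rd)
f=r.grab_frame("side");e=r.sense()["eef_pos"]
C=Ro.from_euler('xyz',r.sense()["tcp_rot"]).as_matrix()
print(S.proj(e+C[:,1]*b),S.proj([616,-190,82]),S.proj(e+C[:,1]*(b-113)))
crop(f,230,90,350,220,4,"pics/s10.png")
E
```

```text
t 23.9 q [-0.3  0.4  1.6  0.   1.2 -0.2] pos [ 618.2 -181.7  211.7] F [-0.6 -0.3 -0.7] Fa -0.41 open 0.214
shift cm (tool) [ 0.9 10.  -0. ] turn deg (tool) [-0.1  0.5 -0.2]
[[289.4 168.1]] [[291.9 176.6]] [[289.1 131.3]]
```

View pics/s10.png

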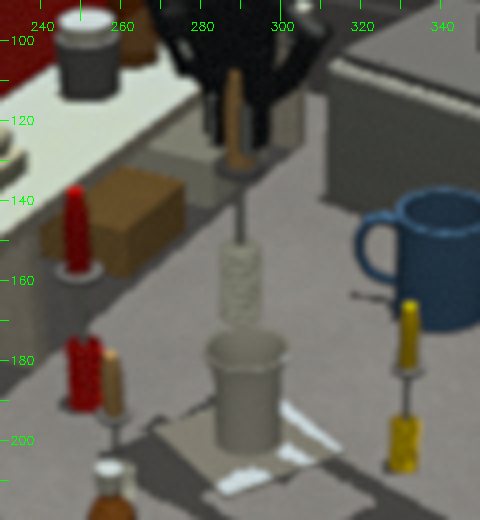

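The brush hangs upright, with its end at (290,170) just above the cup rim at (291,176). Shift about 8 mm toward -y and lower.

Call:
apply_moves(plan="0.9 0 0 0 0.5 0 1;0 0 0 0 0 0 1;0 1 0 0 0 0 1;0 1.5 0 0 0 0 1;0 1.5 0 0 0 0 1;0 0 0 0 0 0 1")

```text
clock: 24.55
eef_pos: [619.7, -192.6, 172.6]
tcp_rot: [-1.561, 0.002, -1.67]
contact_force: [0.3, 0.8, -0.4]
opening: 0.216
```

```bash
python3 -c "
from h import *
show(); need([617.5,-190,107],Rd)"
```

```text
t 24.55 q [-0.31  0.41  1.61  0.    1.11 -0.21] pos [ 619.7 -192.6  172.6] F [ 0.33  0.83 -0.44] Fa -0.86 open 0.216
shift cm (tool) [-0.23  6.55 -0.3 ] turn deg (tool) [-0.53 -0.12 -0.09]
```

Call:
apply_moves(plan="-0.2 1 -0.2 -0.5 0 0 1;0 1.5 0 0 0 0 1;0 1.5 0 0 0 0 1;0 1 0 0 0 0 1;0 0.5 0 0 0 0 1;0 0 0 0 0 0 1;0 0 0 0 0 0 1")

```text
clock: 25.25
eef_pos: [616.9, -189.5, 110.4]
tcp_rot: [-1.574, 0.002, -1.67]
contact_force: [-0.2, 0.2, -0.8]
opening: 0.219
```

```bash
python3 -c "
from h import *
show(); need([617.5,-190,105],Rd)"
```

```text
t 25.25 q [-0.3   0.48  1.66  0.    1.01 -0.2 ] pos [ 616.9 -189.5  110.4] F [-0.19  0.2  -0.8 ] Fa -0.76 open 0.219
shift cm (tool) [0.05 0.54 0.07] turn deg (tool) [ 0.2  -0.1  -0.13]
```

Call:
apply_moves(plan="0 0.2 0 0 0 0 1;0 0.2 0 0 0 0 1;0 0.1 0 0 0 0 1;0 0 0 0 0 0 1;0 0 0 0 0 0 1")

```text
clock: 25.75
eef_pos: [618.2, -190.0, 107.1]
tcp_rot: [-1.571, 0.002, -1.67]
contact_force: [-0.7, 0.0, -0.2]
opening: 0.215
```

```bash
python3 -c "
from h import *
show(); fa(3)"
```

```text
t 25.75 q [-0.3   0.48  1.66  0.    1.   -0.2 ] pos [ 618.2 -190.   107.1] F [-0.71  0.01 -0.2 ] Fa -0.13 open 0.215
Fa mean -1.27
end: depth -101.3  along h' 377.7  along p 88.2
t 25.9 q [-0.3   0.48  1.66  0.    1.   -0.2 ] pos [ 618.1 -190.   107. ] F [ 0.85 -0.56 -1.52] Fa -0.97 open 0.216
```

Call:
apply_moves(plan="0 0.15 0 0 0 0 1;0 0.15 0 0 0 0 1;0 0.1 0 0 0 0 1;0 0 0 0 0 0 1;0 0 0 0 0 0 1")

```text
clock: 26.4
eef_pos: [618.4, -190.0, 103.4]
tcp_rot: [-1.57, 0.001, -1.67]
contact_force: [-1.0, 0.4, 1.2]
opening: 0.218
```

```bash
python3 -c "
from h import *
show(); fa(3)"
```

```text
t 26.4 q [-0.3   0.49  1.67  0.    0.99 -0.2 ] pos [ 618.4 -190.   103.4] F [-1.03  0.39  1.2 ] Fa 0.82 open 0.218
Fa mean 1.40
end: depth -98.3  along h' 379.8  along p 88.6
t 26.55 q [-0.3   0.49  1.67  0.    0.99 -0.2 ] pos [ 618.4 -190.   103.4] F [-1.9  -0.15  2.12] Fa 1.92 open 0.216
```

The brush is on the cup floor with about 2.5 N. Relieve 1 mm, open slowly, then look before lifting.

Call:
apply_moves(plan="0 -0.1 0 0 0 0 1;0 0 0 0 0 0 1;0 0 0 0 0 0 0.75;0 0 0 0 0 0 0.7;0 0 0 0 0 0 0.6;0 0 0 0 0 0 0.4;0 0 0 0 0 0 0.2;0 0 0 0 0 0 0.1;0 0 0 0 0 0 0;0 0 0 0 0 0 0", squeeze=20)

```text
clock: 27.55
eef_pos: [618.5, -190.1, 104.1]
tcp_rot: [-1.57, 0.001, -1.67]
contact_force: [0.1, -0.3, -0.6]
opening: 1.0
```

```bash
python3 -c "
from h import *
show(); crop(r.grab_frame('side'),230,90,370,220,4,'pics/s11.png')"
```

```text
t 27.55 q [-0.3   0.49  1.66  0.    0.99 -0.2 ] pos [ 618.5 -190.1  104.1] F [ 0.08 -0.26 -0.65] Fa -0.39 open 1.0
```

No views are left, so I'll lift clear and verify numerically against the first picture.

Call:
apply_moves(plan="0 -1 0 0 0 0 0;0 -2 0 0 0 0 0;0 -3 0 0 0 0 0;0 -4 0 0 0 0 0;0 -4 0 0 0 0 0;0 -4 0 0 0 0 0;0 -4 0 0 0 0 0;0 0 0 0 0 0 0;0 0 0 0 0 0 0")

```text
clock: 28.5
eef_pos: [617.4, -190.1, 338.3]
tcp_rot: [-1.569, 0.001, -1.67]
contact_force: [0.8, -0.0, -0.1]
opening: 0.998
```

```bash
python3 - <<'E'
from h import *
show()
f=r.grab_frame("side"); o=cv2.imread("pics/side0.png"); cv2.imwrite("pics/end.png",f)
def handle(img):
    c=img[138:166,275:310].astype(int); m=(c[...,2]-c[...,0]>25)&(c[...,2]>90); y,x=np.nonzero(m)
    return len(x),(x.min()+275,x.max()+275,y.min()+138,y.max()+138),(x.mean()+275).round(1),[(x[y==k].mean()+275).round(1) for k in (8,15,22) if (y==k).any()]
print("before",handle(o)); print("after",handle(f))
for n,(x0,y0,x1,y1) in dict(dropper=(250,203,268,240),jar=(210,203,232,232),beaker=(180,230,265,325),model=(328,245,360,276),bur=(250,307,300,358),spat=(150,335,226,396),tray=(350,190,406,235),mug=(318,136,356,172),small=(253,175,263,205),red=(243,135,257,194),yellow=(325,163,338,210),holder=(278,168,304,206)).items():
    t=cv2.cvtColor(o[y0:y1,x0:x1],6);w=cv2.cvtColor(f[y0-8:y1+8,x0-8:x1+8],6)
    m=cv2.minMaxLoc(cv2.matchTemplate(w,t,cv2.TM_CCOEFF_NORMED)); print(n,round(m[1],3),m[3][0]-8,m[3][1]-8)
E
```

```text
t 28.5 q [-0.3   0.29  1.42  0.    1.43 -0.2 ] pos [ 617.4 -190.1  338.3] F [ 0.8  -0.04 -0.1 ] Fa -0.11 open 0.998
before (61, (np.int64(288), np.int64(294), np.int64(142), np.int64(165)), np.float64(291.6), [np.float64(291.0), np.float64(292.5)])
after (33, (np.int64(288), np.int64(294), np.int64(143), np.int64(159)), np.float64(291.0), [np.float64(290.8), np.float64(291.0)])
dropper 0.927 0 0
jar 1.0 0 0
beaker 0.999 0 0
model 0.66 0 0
bur 0.999 0 0
spat 0.998 0 0
tray 0.965 0 0
mug 0.999 0 0
small 0.871 0 0
red 0.998 0 0
yellow 0.999 0 0
holder 0.735 0 0
```

```bash
python3 -c "
from rig import r
print(r.sign_off())"
```

```text
the job is handed in; nothing more can be done
None
```

The scrubbing job is done and handed in at about 28.6 s. I took the brush from its holder and scrubbed the inclined beaker. Then I stood the brush upright in the holder again and backed the open gripper off above it.

- **Floor and presses:** I first felt the floor about 90 mm below the mouth. I pressed it three times at roughly 3.6, 3.2 and 3.3 N net along the beaker axis.
- **Drawing up:** between presses the bristle end came up to about 25–27 mm below the mouth. The one picture I took there showed about half the head above the rim.
- **Last checks:** in the side picture the handle is back where it was at the start, to about 1 px. All the other things match their first positions with zero shift.
- **Weaker matches:** match scores were low for the model (0.66) and the holder (0.74), and lower for the small brush (0.87). I put this down to the arm's shadow but did not confirm it.
- **Disagreements:**
  - The gripper sat about 24 mm higher than its pose reading implied, so the first close caught only the handle's tapered top. I reopened, lowered and gripped again.
  - My 13th picture view was refused, so I checked the final release by image code, not by eye.

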